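# Feel a filed neck ring for burrs

## Task

The open metal neck ring lying on the round wooden forming block has just been filed: feel it for burrs. With the fingertips held together, set them lightly on top of the bar just past the ball end and run them along the bar, all the way round and without lifting off, to the plain end, then come away. Only stroke the ring, do not shift or lift it, and leave everything else on the bench where it is.

Things in the scene. Friction and masses are not known exactly. Their poses are not given: they have to be found in the camera images.
- block: round forming block: pale wooden disc 200 mm across on a springy 10 mm black pad fixed to the bench; the wood gives straight down, 3 N per mm, 5 mm at most. Unpressed, its rim is 30 mm high; inside the ring is a low core 124 mm across, 35 mm high; in the ring's gap, at the block's +x, a wooden end stop, 36 mm high. Origin: centre of the pad's underside, on the bench; z up; any yaw.
- neck_ring: open ring of bare metal bar, round section 8 mm, 68 mm radius to the bar's centre line, 200 g, level and loose (2 mm play) on the block; top of the bar 38 mm above the bench. Origin: centre of the circle, at its underside; z up, +x to the middle of the gap. Seen from above, counterclockwise from +x, the bar runs from the ball end at 16 degrees the long way round to the plain end at 344 degrees.
- ball_end (a point): centre of the ball, 16 mm across, that finishes one end of the neck ring, 8 mm above the ring's underside and 71 mm from its axis. The ball stands 8 mm higher than the top of the bar, so the fingertips start beside it (about 35 mm along the bar from here). The bar has 24 equal straight pieces of 16 mm, neck_ring_c0 at the ball to neck_ring_c23 at the plain end.
- plain_end (a point): the other end of the neck ring: centre of the bar's plain rounded end, 4 mm above the ring's underside. The bar goes 4 mm past this point. The ring is rigid.
- band: bystander: small brass finger ring, 22 mm across and 6 mm high, lying near the middle of the block's core. Origin: centre of its underside.
- bangle: bystander: closed brass bangle, 68 mm across and 10 mm high, lying beside the block. Origin: centre of its underside.
- loupe: bystander: black eye loupe, 33 mm across, 30 mm high, standing beside the block. Origin: centre of its underside.
- flux_jar: bystander: small jar with a lid, 42 mm across, 55 mm high, beside the block. Origin: centre of its underside.
- hammer: bystander: small ball-faced hammer lying flat, 225 mm long, 26 mm high, handle to its -x. Origin: on the bench below the handle, 80 mm from the head.
- file: bystander: flat file with a wooden handle lying flat, 245 mm long, 22 mm high, handle to its -x. Origin: on the bench below the blade.
Mind the look-alikes: they are no part of the job. Leave any purple look-alike of the neck_ring alone. Of the things that look like the block, take the one that is nearest to the robot's base at the start.

How it is judged (in metres and radians):
On the way, in this order (a step that is already met when the one before it is completed fails the run):
1. the fingertips stroke the bar lightly just past the ball end (contact force between the fingers and neck_ring_c2 above 0.1 N and contact force between the fingers and neck_ring below 15 N), for 0.1 s.
2. the fingertips stroke the bar lightly a fifth of the way round (contact force between the fingers and neck_ring_c6 above 0.1 N and contact force between the fingers and neck_ring below 15 N), for 0.1 s.
3. the fingertips stroke the bar lightly two fifths of the way round (contact force between the fingers and neck_ring_c10 above 0.1 N and contact force between the fingers and neck_ring below 15 N), for 0.1 s.
4. the fingertips stroke the bar lightly three fifths of the way round (contact force between the fingers and neck_ring_c14 above 0.1 N and contact force between the fingers and neck_ring below 15 N), for 0.1 s.
5. the fingertips stroke the bar lightly four fifths of the way round (contact force between the fingers and neck_ring_c18 above 0.1 N and contact force between the fingers and neck_ring below 15 N), for 0.1 s.
6. the fingertips stroke the bar lightly at the plain end (contact force between the fingers and neck_ring_c23 above 0.1 N and contact force between the fingers and neck_ring below 15 N), for 0.1 s.
At the end, for the whole second after the job is handed in: the fingertips have run along the whole bar from the ball end to the plain end, touching it in order all the way with 0.1 to 15 N, and are clear of it; the neck ring lies flat and at rest on the block, centred within 5 mm, and the other loose things are within 10 mm of where they were (z of neck_ring in the frame of block between 0.027 and 0.033 m and horizontal distance between neck_ring and block below 0.005 m and angle between neck_ring's own z axis and vertical below 0.05 rad and linear speed of neck_ring below 0.02 m/s and distance of each of band, bangle, loupe, flux_jar, hammer, file from where it was at the start of the episode below 0.01 m).
It fails at once if the ring is knocked or pressed with over 25 N (contact force between the fingers and neck_ring above 25 N).
It fails at once if the neck ring is lifted, tipped or shifted (more than 6 mm, 0.08 rad) (distance of neck_ring from where it was at the start of the episode above 0.006 m or angle between neck_ring's own z axis and vertical above 0.08 rad).
It fails at once if the fingertips come off the bar part-way round (hover 8 to 25 mm above it, further than 65 mm from both ends) (z of the grasp point in the frame of block between 0.065 and 0.082 m and horizontal distance between the grasp point and block between 0.045 and 0.09 m and horizontal distance between the grasp point and ball_end above 0.065 m and horizontal distance between the grasp point and plain_end above 0.065 m).
It fails at once if spread fingers touch two far stretches of the ring at once ((contact force between the fingers and neck_ring_c2 above 0.1 N or contact force between the fingers and neck_ring_c10 above 0.1 N or contact force between the fingers and neck_ring_c18 above 0.1 N) and (contact force between the fingers and neck_ring_c6 above 0.1 N or contact force between the fingers and neck_ring_c14 above 0.1 N or contact force between the fingers and neck_ring_c23 above 0.1 N)).
It fails at once if another thing on the bench is pushed more than 10 mm or lifted (distance of any of band, bangle, loupe, flux_jar, hammer, file from where it was at the start of the episode above 0.01 m).
It also fails if it takes over 64 s, if anything falls off the work surface, if the arm or the gripper's body presses on something with over 40 N, if the wrist force passes 120 N, or if a joint passes its speed limit or range.

## Robot

A 6-joint arm with a two-finger parallel gripper is mounted at the origin on the work surface. World frame = base frame: x ahead of the robot, y to its left, z up, the work surface at z = 0. Lengths are in mm, angles in rad, forces in N, time in s.
With the tool pointing down it reaches from about 400 to 925 mm from the base axis. Payload 3.4 kg.
Tool frame: the origin (TCP) lies between the finger pads; the fingertips stand 14 mm ahead of it and the grasp point (between the pads) lies 5 mm behind it; z points along the fingers, y is the line along which they close (so a half turn about z gives the same grasp; the last joint's range is limited). The gripper opens to 85 mm and grips with 20 to 120 N. Pads are 22 mm wide; open, the fingers measure 114 mm over their backs; the gripper's body (76 mm by 85 mm) begins 54 mm behind the grasp point. The pads swing forward as they close: fully open they stand 13 mm farther back than shut.
Start: joints at [1.075, 0.307, 1.506, -0, 1.328, -0.073], TCP at [235.43, 524.599, 217.905] pointing down, gripper open.
Joint ranges: [-3.12, 3.12], [-1.05, 2.28], [0.14, 2.33], [-1.42, 4.57], [0.1, 2.73], [-2.68, 2.68]. Speed limits (rad/s): [2.57, 2.57, 3.14, 3.14, 3.14, 3.14].

## Interface

Orientations are given as [roll, pitch, yaw] about the fixed x, y, z axes, in that order (R = Rz(yaw) Ry(pitch) Rx(roll)).
In Python, from workcell import env, eyes, spotter gives the robot as it stands. The module is installed in compiled form; this text tells all that it offers.
- The arm moves only by the shell command python3 -m crank 'ROWS'. ROWS is a JSON object of lists of equal length, an entry for each row: "claw": the closure, from -1 (fully open) to 1 (shut); "travel": the shift along the tool's x, y, z in m, a list of three; "spin": the turn about the tool's z in degrees. A call has 1 to 20 rows; each row is the pose to reach, as a shift and turn from the pose commanded when the call began, along the tool's axes at that moment; what a row does not reach only later rows make up. A row lasts 1/10 s, in which the tool goes at most 50 mm and 8.59 degrees, less where a joint would pass 70% of its speed; a pose out of reach is approached as far as the arm can. A call with a gripper value outside its range is refused whole. The fingers move at their own pace and stop on an object; the grip force is fixed at half the most. Time passes only in rows, so rows that repeat a pose let the fingers close. It gives the time, the measured TCP pose, the force, the opening and the grip force at its end, in the units of the state.
- env.get_state(): the state, without advancing time (a new reading comes with each control period).
- eyes.get_image(name): name is "scene" or "top"; returns a dict with "color" (384x512x3 uint8, red, green, blue), "intrinsics" (3x3 intrinsics, pixels), "k1" (the pictures are not rectified: a ray, as slopes to the right and down, at radius r is drawn at 1 + k1 r^2 times it, then the intrinsics apply), "camera_from_world" (4x4, takes a point from world to camera coordinates). Camera axes: x right, y down, z forward; pixel columns grow to the right and rows downward; lengths in mm; the calibration is good to about 2 mm. A picture is of the moment at which its call begins. There is no depth.
- env.hand_in(): hands the job in; it is judged then, once.
Trained networks look in the newest picture that a camera, given by its name, has taken for a name from the list of things; names that differ only in an ending like _2 or _b are one class to them, and where a whole thing is asked for, a point or a joint stands for the part that bears it (a point fixed in the world has none). Each returns a list of dicts, best first, with "confidence" (0 to 1); they miss things now and then, are a little off and sometimes report something else, mostly with a low value. They report only what shows in the picture. A call takes as long as a camera call. They do not tell look-alikes from the thing itself.
- spotter.masks_of(camera, label): "mask" (384x512 bool, what is visible of it) and "extent" ([left, top, width, height] in pixels, round what is visible of it).
The state is a dict: "t": time; "q": joint angles; "qd": joint speeds; "joint_torque": joint torques, N m; "ee_pos": TCP position; "ee_rot": TCP orientation; "ft_force": force on the tool from outside, world axes, zero at the start; "moment": the same for the moment, N m; "finger_gap": finger opening in mm; "grasp_force": force on a finger pad.
Only numpy, scipy, OpenCV 4.12 (cv2) and the standard library are available. Lean on these libraries where they do the work, as an engineer would, in place of code of your own. Each camera call takes 0.05 s, during which the arm holds its last target. There are 200 camera calls.

## Working session

There is one attempt and no reset: what is moved stays moved. The work goes in short steps, Python scripts to look and compute and a shell command to move; the robot and the scene stay as the last step left them, time stands still between calls to the robot, and variables do not carry over. Pictures are saved under pics/ and viewed, at most 10 in all, crops included, and the job is handed in when it is done.

```bash
mkdir -p pics; cat > h.py <<'E'
import numpy as np, cv2
from workcell import env, eyes, spotter
def proj(im,P):
    P=np.atleast_2d(P); M=im["camera_from_world"]; c=P@M[:3,:3].T+M[:3,3]
    s=c[:,:2]/c[:,2:]; s=s*(1+im["k1"]*(s**2).sum(1,keepdims=True))
    K=im["intrinsics"]; return s@K[:2,:2].T+K[:2,2]
def unproj(im,uv,z):
    uv=np.atleast_2d(uv).astype(float); K=im["intrinsics"]; d=(uv-K[:2,2])@np.linalg.inv(K[:2,:2]).T
    s=d.copy()
    for _ in range(20): s=d/(1+im["k1"]*(s**2).sum(1,keepdims=True))
    M=im["camera_from_world"]; R=M[:3,:3]; o=-R.T@M[:3,3]
    r=np.c_[s,np.ones(len(s))]@R
    return o+r*((z-o[2])/r[:,2])[:,None]
E
python3 - <<'E'
from h import *
for n in("top","scene"):
    im=eyes.get_image(n); cv2.imwrite(f"pics/{n}0.png",im["color"][:,:,::-1])
    M=im["camera_from_world"]; print(n,im["k1"],(-M[:3,:3].T@M[:3,3]).round(),im["intrinsics"][0,0])
    for l in("block","neck_ring","ball_end","band","bangle","loupe","flux_jar","hammer","file"):
        for r in spotter.masks_of(n,l):
            ys,xs=np.nonzero(r["mask"]); print(n,l,round(r["confidence"],2),r["extent"],unproj(im,[xs.mean(),ys.mean()],30)[0].round())
print(env.get_state())
E
```

```text
top 0.03230419853698915 [496. 113. 934.] 424.409276460783
top block 0.96 [276.1, 154.8, 96.0, 91.9] [522. -61.  30.]
top block 0.9 [55.7, 91.7, 94.8, 90.6] [650. 415.  30.]
top block 0.31 [290.3, 255.7, 19.0, 19.7] [387. -11.  30.]
top neck_ring 0.89 [292.8, 169.3, 65.4, 67.0] [525. -63.  30.]
top neck_ring 0.79 [156.9, 155.7, 66.7, 62.8] [550. 227.  30.]
top ball_end 0.84 [157.1, 152.1, 64.6, 64.6] [554. 228.  30.]
top ball_end 0.55 [292.9, 166.8, 67.9, 68.4] [513. -64.  30.]
top ball_end 0.51 [345.2, 133.5, 30.7, 27.2] [ 641. -137.   30.]
top bangle 0.51 [343.1, 134.2, 33.0, 28.2] [ 643. -132.   30.]
top loupe 0.78 [343.6, 263.6, 15.3, 15.1] [ 376. -115.   30.]
top flux_jar 0.62 [289.4, 253.8, 20.0, 21.5] [387. -11.  30.]
top hammer 0.95 [236.0, 131.8, 27.1, 104.6] [537. 100.  30.]
top file 0.92 [404.0, 143.8, 9.5, 111.5] [ 542. -240.   30.]
scene -0.007288748396564108 [ 947. -528.  708.] 457.85698067436846
scene block 0.65 [312.5, 125.5, 76.2, 53.3] [663. 397.  30.]
scene neck_ring 0.87 [158.6, 224.1, 74.2, 56.7] [526. -68.  30.]
scene neck_ring 0.86 [251.6, 161.1, 57.6, 44.8] [57
[... 689 characters left out ...]
1.   30.]
{'t': 1.0, 'q': array([ 1.07551697e+00,  3.06784570e-01,  1.50640581e+00,  4.86144190e-05,
        1.32839352e+00, -7.34817379e-02]), 'qd': array([ 1.08588832e-03,  5.81178884e-04, -5.05984142e-04,  1.27965049e-03,
        4.25666967e-05, -6.94952802e-04]), 'joint_torque': array([ 1.95591099e-03, -4.57482898e+01, -2.52346247e+01,  4.48927312e-05,
        3.52638863e-04, -4.86969782e-06]), 'ee_pos': array([235.40435254, 524.61013243, 217.91155229]), 'ee_rot': array([ 3.14158046e+00, -4.64229630e-05,  2.71978337e+00]), 'ft_force': array([ 0.51492928, -0.09228818,  0.12018645]), 'moment': array([0.00854905, 0.03465746, 0.03023546]), 'grasp_force': 0.0, 'finger_gap': 85.50326549776727}
```

View pics/top0.png

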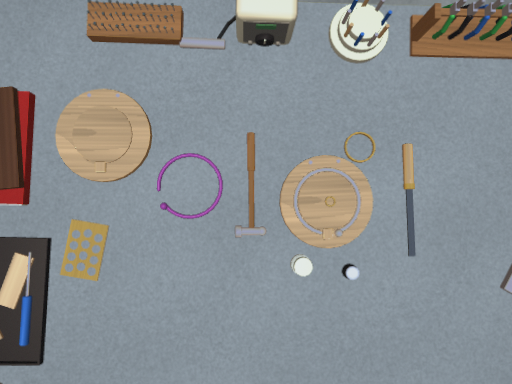

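View pics/scene0.png

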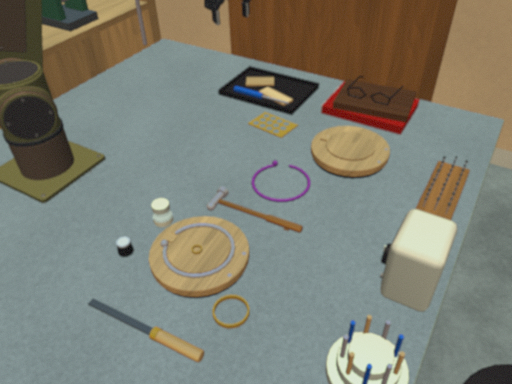

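Top picture: what could be taken for the ring is the grey ring at (327,201) or the purple one at (190,186). The block candidates are at (326,201) and (103,135), the second one empty and farther away. I choose the grey ring on the block at (326,201), and will check it close up.

```bash
cat > m.py <<'E'
from h import *
from scipy.optimize import least_squares
def grey(im,c):
    col=im["color"].astype(int); hsv=cv2.cvtColor(im["color"],cv2.COLOR_RGB2HSV)
    return hsv
im=eyes.get_image("top"); sc=eyes.get_image("scene")
a=im["color"][145:255,270:380]; b=sc["color"][205:305,140:260]
o=np.zeros((600,800,3),np.uint8)
a=cv2.resize(a,None,fx=3.6,fy=3.6,interpolation=cv2.INTER_CUBIC); b=cv2.resize(b,None,fx=3.3,fy=3.3,interpolation=cv2.INTER_CUBIC)
o[:a.shape[0],:a.shape[1]]=a; o[:b.shape[0],400:400+b.shape[1]]=b
cv2.imwrite("pics/crop1.png",o[:400,:,::-1])
for n,i in(("top",im),("scene",sc)):
    r=[r for r in spotter.masks_of(n,"neck_ring") if abs(unproj(i,np.array(r["extent"][:2])+np.array(r["extent"][2:])/2,34)[0,1]+62)<40]
    if r:
        ys,xs=np.nonzero(r[0]["mask"]); P=unproj(i,np.c_[xs,ys],34)[:,:2]
        f=least_squares(lambda p:np.hypot(P[:,0]-p[0],P[:,1]-p[1])-p[2],[522,-62,68],loss="soft_l1",f_scale=3).x
        d=P-f[:2]; h=np.histogram(np.degrees(np.arctan2(d[:,1],d[:,0]))%360,36,(0,360))[0]
        print(n,"ring",f.round(1),h)
    r=[r for r in spotter.masks_of(n,"block") if abs(unproj(i,np.array(r["extent"][:2])+np.array(r["extent"][2:])/2,30)[0,1]+62)<40]
    if r:
        cs=cv2.findContours(r[0]["mask"].astype(np.uint8),0,1)[0]; c=max(cs,key=len)[:,0]; P=unproj(i,c,30)[:,:2]
        f=least_squares(lambda p:np.hypot(P[:,0]-p[0],P[:,1]-p[1])-p[2],[522,-62,100],loss="soft_l1",f_scale=3).x
        print(n,"block",f.round(1))
E
python3 m.py
```

```text
top ring [522.8 -62.5  67.7] [17 24 23 19 17 17 19 24 23 22 20 16 17 19 20 20 22  1  0 17 36 24 25 23
 19 16 21 20 23 21 19 19 21 20 18 22]
top block [522.8 -61.9  98.3]
scene ring [524.2 -61.4  67.8] [28 28 24 27 24 21 19 21 20 26 33 36 28 30 24 24 21  0  0 33 31 20 23 24
 22 20 21 26 31 31 32 33 35 27 27 28]
scene block [530.8 -67.5 102.3]
```

View pics/crop1.png

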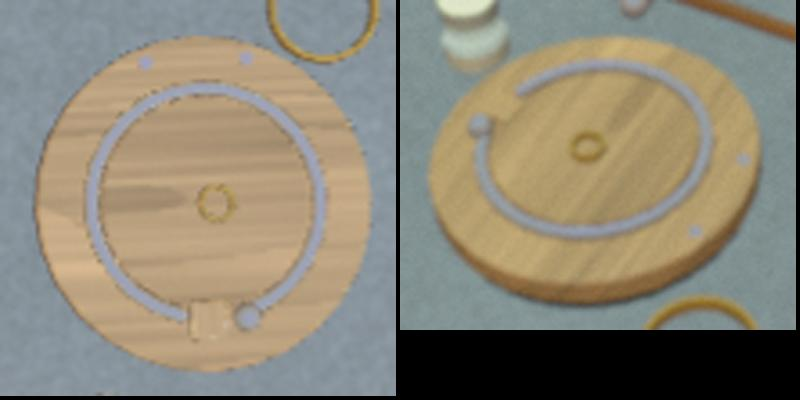

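The crop confirms it. The ring is grey, with the ball at lower right of the gap (crop 249,317), the plain end at (183,315) and the stop between them. That puts the centre at about (523,-62) and the gap at about 183° in world. I'll start the stroke at about (479,-113). First I go there high up, close the fingers and align the yaw to π.

```bash
python3 -m crank '{"claw":[1,1,1,1,1,1,1,1,1,1,1,1,1,1,1,1,1,1,1,1],"travel":[[-0.04,-0.02,0],[-0.08,-0.04,0],[-0.12,-0.06,0],[-0.16,-0.08,0],[-0.2,-0.1,0],[-0.24,-0.12,0],[-0.28,-0.145,0],[-0.308,-0.163,0],[-0.33,-0.205,0],[-0.352,-0.245,0],[-0.374,-0.285,0],[-0.396,-0.325,0],[-0.418,-0.365,0],[-0.44,-0.405,0],[-0.462,-0.445,0],[-0.483,-0.482,0],[-0.483,-0.482,0],[-0.483,-0.482,0],[-0.483,-0.482,0],[-0.483,-0.482,0]],"spin":[-6,-12,-18,-24.2,-24.2,-24.2,-24.2,-24.2,-24.2,-24.2,-24.2,-24.2,-24.2,-24.2,-24.2,-24.2,-24.2,-24.2,-24.2,-24.2]}'
python3 - <<'E'
from h import *
# refine yaw: ball blob + circle
im=eyes.get_image("top")
C=np.array([523.2,-62.])
b=unproj(im,[[270+249/3.6-.4,145+317/3.6-.4]],38)[0]; p=unproj(im,[[270+184/3.6,145+315/3.6]],34)[0]
for q,o in((b,16),(p,-13)):
    d=q[:2]-C; print(q.round(1),np.hypot(*d).round(1),np.degrees(np.arctan2(*d[::-1]))%360-o)
for k in("q","ee_pos","ee_rot","ft_force","finger_gap"): print(k,env.get_state()[k])
E
```

```text
t: 3.3
ee_pos: [478.5, -111.5, 217.9]
ee_rot: [3.141, -0.0, -3.139]
ft_force: [-0.1, 0.4, -0.7]
finger_gap: -0.0
grasp_force: 0.0
[456.3 -88.8  38. ] 72.1 185.80280708876143
[455.4 -52.2  34. ] 68.5 184.7878901999705
q [-3.15135103e-01  1.90128916e-01  1.67275667e+00  2.83420049e-04
  1.27899620e+00 -1.88857401e+00]
ee_pos [ 478.58055265 -111.52112996  217.91378245]
ee_rot [ 3.14124448e+00 -1.89857458e-04 -3.13903162e+00]
ft_force [0.1436692  0.07274258 0.26632184]
finger_gap -0.385203993608493
```

```bash
python3 -m crank '{"claw":[1,1,1,1,1,1,1,1,1],"travel":[[-0.002,-0.003,0.03],[-0.002,-0.003,0.06],[-0.002,-0.003,0.09],[-0.002,-0.003,0.115],[-0.002,-0.003,0.135],[-0.002,-0.003,0.148],[-0.002,-0.003,0.152],[-0.002,-0.003,0.152],[-0.002,-0.003,0.152]],"spin":[0,0,0,0,0,0,0,0,0]}'
python3 - <<'E'
from h import *
o=np.zeros((400,800,3),np.uint8)
for n,x,(r,c) in(("top",0,(145,270)),("scene",400,(195,145))):
    im=eyes.get_image(n); a=cv2.resize(im["color"][r:r+110,c:c+110],(396,396),interpolation=cv2.INTER_CUBIC); o[:396,x:x+396]=a
cv2.imwrite("pics/c2.png",o[:,:,::-1])
E
```

```text
t: 4.25
ee_pos: [481.4, -115.6, 66.6]
ee_rot: [-3.141, 0.001, -3.14]
ft_force: [-0.5, 0.1, -0.2]
finger_gap: -0.1
grasp_force: 0.0
```

View pics/c2.png

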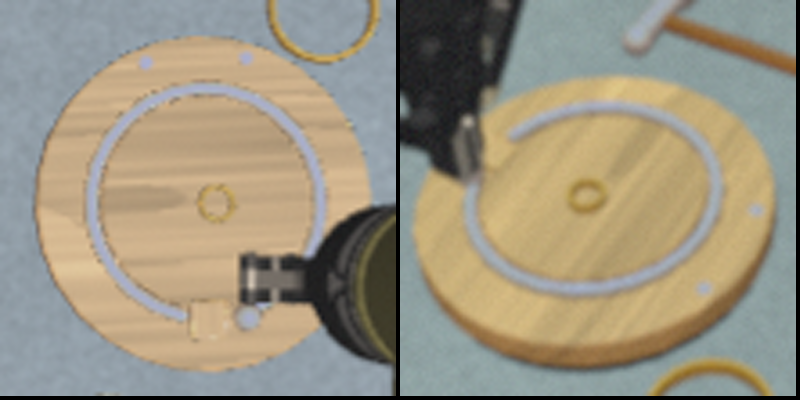

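The closed fingertips stand just above the bar beside the ball, which they hide in the scene crop at about (475,175). Now I lower gently.

```bash
python3 -m crank '{"claw":[1,1,1,1,1,1,1,1,1],"travel":[[0,0,0.004],[0,0,0.008],[0,0,0.011],[0,0,0.013],[0,0,0.014],[0,0,0.0145],[0,0,0.015],[0,0,0.0155],[0,0,0.0155]],"spin":[0,0,0,0,0,0,0,0,0]}'
```

```text
t: 5.25
ee_pos: [480.8, -115.9, 50.4]
ee_rot: [-3.142, 0.0, -3.141]
ft_force: [-0.4, 0.1, 0.3]
finger_gap: 0.1
grasp_force: 0.0
```

```bash
python3 -m crank '{"claw":[1,1,1,1],"travel":[[0,0,0.0005],[0,0,0.001],[0,0,0.0015],[0,0,0.0015]],"spin":[0,0,0,0]}'; python3 - <<'E'
from h import *
im=eyes.get_image("scene"); print(env.get_state()["ft_force"],env.get_state()["ee_pos"])
cv2.imwrite("pics/c3.png",cv2.resize(im["color"][205:265,140:220],(800,600),interpolation=cv2.INTER_CUBIC)[:,:,::-1])
# projected ring estimate vs. tool
E
```

```text
t: 5.65
ee_pos: [480.7, -115.9, 48.8]
ee_rot: [3.142, -0.0, -3.141]
ft_force: [0.3, 0.6, -0.1]
finger_gap: -0.1
grasp_force: 0.0
[-0.24270974 -0.37867036 -0.24710809] [ 480.73262359 -115.86546774   48.87654322]
```

View pics/c3.png

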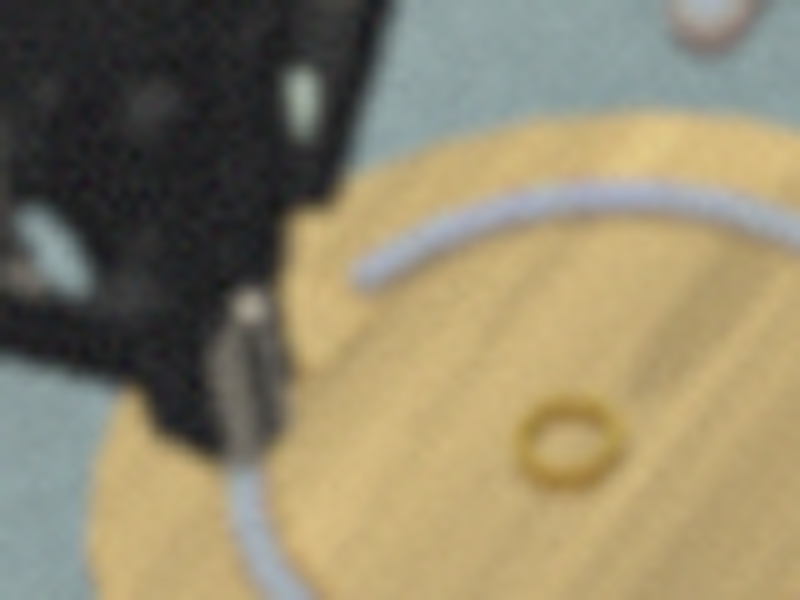

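The crop shows the tip at (245,455), with the bar coming out right beneath it, and no contact yet. I'll check the projected tip against the picture and continue in small steps.

```bash
python3 - <<'E'
from h import *
im=eyes.get_image("scene"); C=np.array([523.2,-62])
f=lambda P:((proj(im,P)-[140,205])*10).round()
print("tip corners",f([[480.7+a,-115.9+b,35] for a in(-11,11) for b in(-6,6)]))
print("ring",f([[C[0]+68*np.cos(t),C[1]+68*np.sin(t),38] for t in np.radians([160,150,231,240,250,260])]))
E
python3 -m crank '{"claw":[1,1,1,1],"travel":[[0,0,0.0005],[0,0,0.001],[0,0,0.001],[0,0,0.001]],"spin":[0,0,0,0]}'
```

```text
tip corners [[174. 533.]
 [214. 493.]
 [263. 576.]
 [302. 535.]]
ring [[392. 239.]
 [442. 215.]
 [238. 520.]
 [254. 557.]
 [281. 596.]
 [319. 629.]]
t: 6.15
ee_pos: [480.8, -115.9, 47.9]
ee_rot: [-3.142, 0.0, -3.141]
ft_force: [0.4, -0.3, 0.2]
finger_gap: -0.1
grasp_force: 0.0
```

The seen tip (245,460) lies higher than the projected one (~535), so the tip is probably still well above the bar. I'll triangulate it from both views.

```bash
python3 - <<'E'
from h import *
t=eyes.get_image("top"); s=eyes.get_image("scene")
P=np.array([480.8,-115.9,0])
for z in(34,40,50,60): print(z,((proj(t,P+[0,0,z])-[300,190])*10).round(),((proj(s,P+[0,0,z])-[140,205])*10).round())
o=np.zeros((600,800,3),np.uint8)
o[:,:400]=cv2.resize(t["color"][190:250,310:350],(400,600),interpolation=cv2.INTER_CUBIC)
o[:,400:]=cv2.resize(s["color"][205:265,145:185],(400,600),interpolation=cv2.INTER_CUBIC)
def dot(im,off,x,z,c):
    for a in(-11,11):
        for b in(-14,14):
            u=(proj(im,P+[a,b,z])[0]-off)*10; cv2.circle(o,(int(u[0])+x,int(u[1])),3,c,-1)
dot(t,[310,190],0,34,(255,0,0));dot(s,[145,205],400,34,(255,0,0));dot(t,[310,190],0,54,(0,255,0));dot(s,[145,205],400,54,(0,255,0))
cv2.imwrite("pics/c4.png",o[:,:,::-1])
E
```

```text
34 [[512. 313.]] [[239. 538.]]
40 [[520. 313.]] [[235. 517.]]
50 [[532. 315.]] [[226. 482.]]
60 [[544. 316.]] [[218. 447.]]
```

View pics/c4.png

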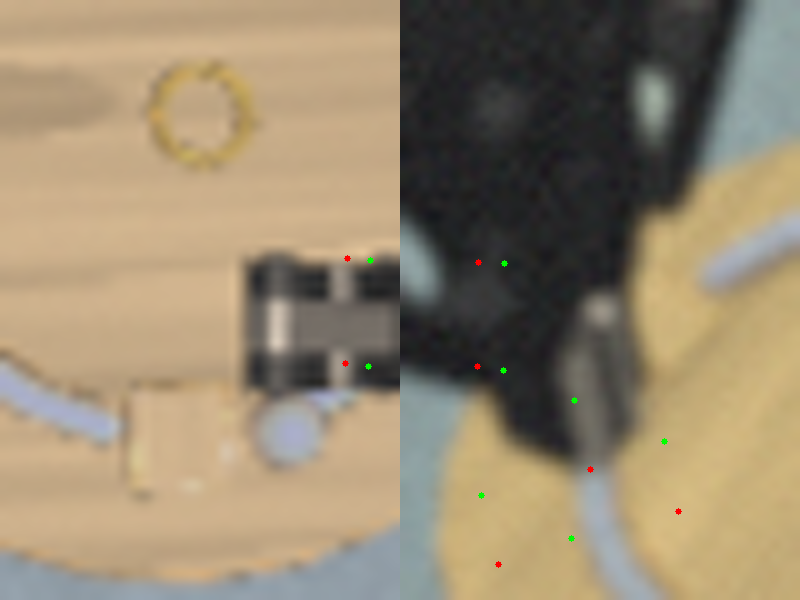

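The two views agree that the tip is still clear above the bar, about 20 mm, and laterally over it. I'll keep descending in increments of 3 mm at most, which keeps the force under 9 N even if it touches straight away.

```bash
python3 -m crank '{"claw":[1,1,1,1,1],"travel":[[0,0,0.001],[0,0,0.002],[0,0,0.003],[0,0,0.003],[0,0,0.003]],"spin":[0,0,0,0,0]}'; python3 -c "
from workcell import env
s=env.get_state();print(s['ft_force'],s['joint_torque'],s['q'])"
```

```text
t: 6.75
ee_pos: [480.7, -115.9, 44.8]
ee_rot: [3.142, -0.0, -3.141]
ft_force: [-0.4, 0.1, 0.2]
finger_gap: 0.1
grasp_force: 0.0
[-0.43941618  0.12446056  0.21158905] [-5.66831550e-04 -4.25292063e+01 -1.59702623e+01 -1.81514533e-04
  2.39609275e-03 -6.21867198e-07] [-3.21957020e-01  4.01981092e-01  1.89270881e+00 -2.47681679e-05
  8.47060997e-01 -1.89335555e+00]
```

```bash
python3 -m crank '{"claw":[1,1,1,1,1],"travel":[[0,0,0.001],[0,0,0.002],[0,0,0.003],[0,0,0.003],[0,0,0.003]],"spin":[0,0,0,0,0]}'; python3 - <<'E'
from h import *
im=eyes.get_image("scene"); print(env.get_state()["ft_force"],env.get_state()["finger_gap"])
cv2.imwrite("pics/c5.png",cv2.resize(im["color"][175:275,130:250],(720,600),interpolation=cv2.INTER_CUBIC)[:,:,::-1])
E
```

```text
t: 7.25
ee_pos: [480.7, -115.9, 41.9]
ee_rot: [3.142, -0.0, -3.141]
ft_force: [-0.7, 1.0, -1.2]
finger_gap: 0.3
grasp_force: 0.0
[ 0.32310158 -0.78166117  0.06997249] 0.17563020871629786
```

View pics/c5.png

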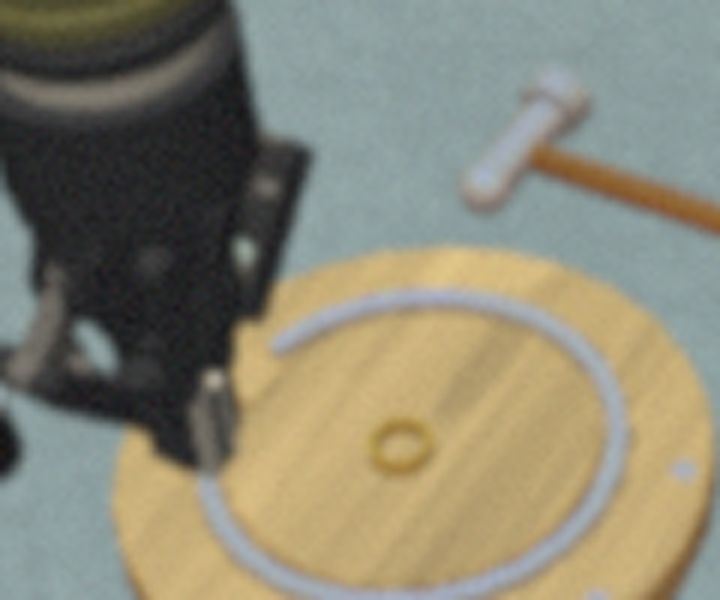

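The tip is at crop (210,470). By projection it's still about 15 mm above the bar, with no force. I keep going down.

```bash
python3 -m crank '{"claw":[1,1,1,1,1,1,1],"travel":[[0,0,0.002],[0,0,0.004],[0,0,0.005],[0,0,0.006],[0,0,0.007],[0,0,0.007],[0,0,0.007]],"spin":[0,0,0,0,0,0,0]}'; python3 -m crank '{"claw":[1,1,1,1,1],"travel":[[0,0,0.001],[0,0,0.002],[0,0,0.003],[0,0,0.003],[0,0,0.003]],"spin":[0,0,0,0,0]}'
```

```text
t: 8.0
ee_pos: [480.8, -115.9, 34.9]
ee_rot: [-3.142, -0.0, -3.141]
ft_force: [0.5, -0.7, 0.1]
finger_gap: -0.1
grasp_force: 0.0
t: 8.5
ee_pos: [480.7, -115.9, 31.8]
ee_rot: [3.142, -0.0, -3.141]
ft_force: [-0.3, -0.3, 0.2]
finger_gap: 0.1
grasp_force: 0.0
```

```bash
python3 -m crank '{"claw":[1,1,1,1,1],"travel":[[0,0,0.001],[0,0,0.002],[0,0,0.003],[0,0,0.003],[0,0,0.003]],"spin":[0,0,0,0,0]}'; python3 - <<'E'
from h import *
im=eyes.get_image("scene"); t=eyes.get_image("top"); print(env.get_state()["ft_force"])
o=np.zeros((600,800,3),np.uint8)
o[:,:400]=cv2.resize(t["color"][190:250,310:350],(400,600),interpolation=cv2.INTER_CUBIC)
o[:,400:]=cv2.resize(im["color"][220:280,145:185],(400,600),interpolation=cv2.INTER_CUBIC)
# expected footprint if tip sits at z=40, offsets drawn on scene half
P=np.array([480.8,-115.9,40])
for a in(-11,11):
    for b in(-7,7):
        u=(proj(im,P+[a,b,0])[0]-[145,220])*10; cv2.circle(o,(int(u[0])+400,int(u[1])),3,(255,0,0),-1)
cv2.imwrite("pics/c6.png",o[:,:,::-1])
E
```

```text
t: 9.0
ee_pos: [480.7, -115.9, 28.9]
ee_rot: [3.142, -0.0, -3.141]
ft_force: [-1.0, -0.2, 0.0]
finger_gap: -0.2
grasp_force: 0.0
[-0.56465207  0.35032879 -0.05435338]
```

View pics/c6.png

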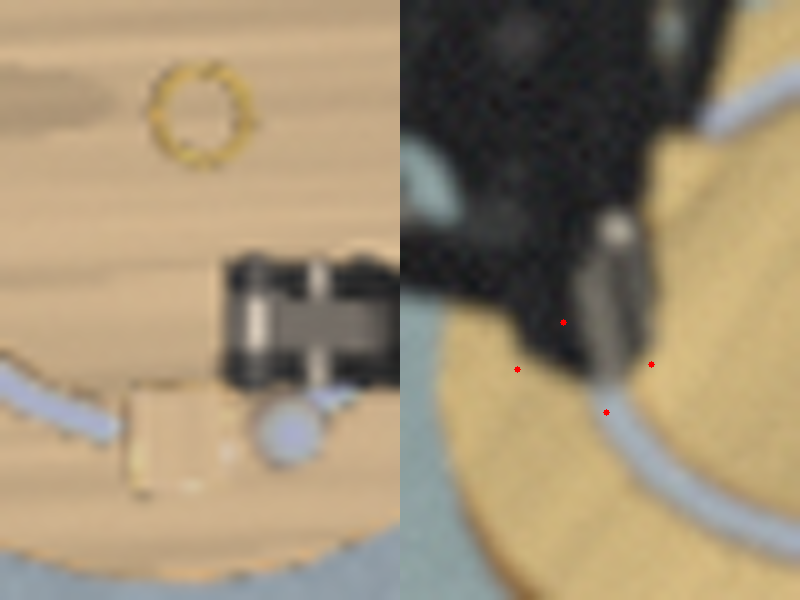

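The lateral position is right. The front corner is at (605,385) against (607,412) expected at contact, so roughly 5–8 mm to go. The reported z is evidently biased, so I rely on force.

```bash
python3 -m crank '{"claw":[1,1,1,1,1],"travel":[[0,0,0.001],[0,0,0.002],[0,0,0.003],[0,0,0.003],[0,0,0.003]],"spin":[0,0,0,0,0]}';  python3 -m crank '{"claw":[1,1,1,1],"travel":[[0,0,0.0005],[0,0,0.001],[0,0,0.001],[0,0,0.001]],"spin":[0,0,0,0]}'
```

```text
t: 9.6
ee_pos: [480.7, -115.9, 25.8]
ee_rot: [3.142, -0.0, -3.141]
ft_force: [-0.1, 0.5, 0.2]
finger_gap: -0.2
grasp_force: 0.0
t: 10.0
ee_pos: [480.7, -115.9, 24.9]
ee_rot: [3.142, -0.0, -3.141]
ft_force: [0.3, -0.3, 0.7]
finger_gap: -0.0
grasp_force: 0.0
```

```bash
python3 -m crank '{"claw":[1,1,1,1],"travel":[[0,0,0.0005],[0,0,0.001],[0,0,0.001],[0,0,0.001]],"spin":[0,0,0,0]}'
```

```text
t: 10.4
ee_pos: [480.9, -115.9, 24.1]
ee_rot: [-3.141, 0.0, -3.141]
ft_force: [-0.2, 0.2, 2.5]
finger_gap: 0.3
grasp_force: 1.5
```

Light contact on the bar at 2.5 N. Next I work out the arc rows, 2.5° per row and six calls, in tool axes (tool x = −X, tool y = +Y).

```bash
python3 - <<'E'
import numpy as np
C=np.array([523.2,-62.]);p=lambda a:C+68*np.array([np.cos(np.radians(a)),np.sin(np.radians(a))])
b=231.8; end=522.5; q0=p(b)
while b<end-.1:
    rows=[]; 
    for k in range(1,21):
        q=p(min(b+2.5*k,end)); d=q-q0; rows.append((round(-d[0]*2)/2,round(d[1]*2)/2))
    q0=q0+np.array([-rows[-1][0],rows[-1][1]]); b+=50
    print(rows, q0.round(1))
E
```

```text
[(-2.5, -2.0), (-5.0, -3.5), (-7.5, -5.0), (-10.0, -6.5), (-12.5, -8.0), (-15.5, -9.0), (-18.0, -10.0), (-21.0, -11.0), (-23.5, -12.0), (-26.5, -13.0), (-29.5, -13.5), (-32.5, -14.0), (-35.5, -14.0), (-38.5, -14.5), (-41.0, -14.5), (-44.0, -14.5), (-47.0, -14.5), (-50.0, -14.0), (-53.0, -13.5), (-56.0, -13.0)] [ 537.1 -128.4]
[(-3.0, 0.5), (-5.5, 1.5), (-8.5, 2.5), (-11.5, 3.5), (-14.0, 4.5), (-16.5, 5.5), (-19.5, 7.0), (-22.0, 8.5), (-24.5, 10.5), (-27.0, 12.0), (-29.0, 14.0), (-31.5, 15.5), (-33.5, 18.0), (-35.5, 20.0), (-37.5, 22.0), (-39.5, 24.5), (-41.5, 27.0), (-43.0, 29.0), (-44.5, 31.5), (-46.0, 34.5)] [583.1 -93.9]
[(-1.5, 2.5), (-2.5, 5.0), (-3.5, 8.0), (-4.5, 10.5), (-5.5, 13.5), (-6.5, 16.5), (-7.0, 19.5), (-7.5, 22.0), (-7.5, 25.0), (-8.0, 28.0), (-8.0, 31.0), (-8.0, 34.0), (-8.0, 37.0), (-7.5, 40.0), (-7.0, 43.0), (-6.5, 46.0), (-6.0, 48.5), (-5.0, 51.5), (-4.0, 54.5), (-3.0, 57.0)] [586.1 -36.9]
[(1.0, 3.0), (2.5, 5.5), (3.5, 8.0), (5.0, 11.0), (7.0, 13.5), (8.5, 15.5), (10.5, 18.0), (12.5, 20.5), (14.5, 22.5), (16.5, 24.5), (18.5, 26.5), (21.0, 28.5), (23.5, 30.0), (25.5, 32.0), (28.0, 33.5), (31.0, 35.0), (33.5, 36.0), (36.0, 37.5), (39.0, 38.5), (41.5, 39.5)] [544.6   2.6]
[(3.0, 1.0), (6.0, 1.5), (9.0, 2.5), (11.5, 2.5), (14.5, 3.0), (17.5, 3.5), (20.5, 3.5), (23.5, 3.5), (26.5, 3.0), (29.5, 3.0), (32.5, 2.5), (35.5, 2.0), (38.0, 1.5), (41.0, 0.5), (44.0, -0.5), (46.5, -1.5), (49.5, -2.5), (52.0, -4.0), (54.5, -5.5), (57.5, -7.0)] [487.1  -4.4]
[(2.5, -1.5), (4.5, -3.0), (7.0, -5.0), (9.5, -7.0), (11.5, -9.0), (13.5, -11.0), (15.5, -13.0), (17.5, -15.5), (19.0, -18.0), (21.0, -20.5), (22.5, -23.0), (24.0, -25.5), (25.0, -28.0), (26.5, -31.0), (27.5, -33.5), (28.5, -36.5), (29.0, -37.0), (29.0, -37.0), (29.0, -37.0), (29.0, -37.0)] [458.1 -41.4]
```

```bash
python3 -m crank '{"claw":[1,1,1],"travel":[[0,0,0.0005],[0,0,0.001],[0,0,0.001]],"spin":[0,0,0]}' && python3 -m crank '{"claw":[1,1,1,1,1,1,1,1,1,1],"travel":[[-0.0025,-0.002,0],[-0.005,-0.0035,0],[-0.0075,-0.005,0],[-0.01,-0.0065,0],[-0.0125,-0.008,0],[-0.0155,-0.009,0],[-0.018,-0.01,0],[-0.021,-0.011,0],[-0.0235,-0.012,0],[-0.0265,-0.013,0]],"spin":[0,0,0,0,0,0,0,0,0,0]}'
```

```text
t: 10.7
ee_pos: [480.8, -115.9, 23.1]
ee_rot: [-3.141, 0.0, -3.141]
ft_force: [-1.4, 0.3, 5.7]
finger_gap: -0.2
grasp_force: 2.8
t: 11.7
ee_pos: [504.7, -127.9, 22.6]
ee_rot: [3.14, -0.005, -3.141]
ft_force: [-3.3, 2.1, 6.6]
finger_gap: 0.0
grasp_force: 3.5
```

```bash
python3 -m crank '{"claw":[1,1,1,1,1,1,1,1,1,1],"travel":[[-0.003,-0.0005,0],[-0.006,-0.001,0],[-0.009,-0.001,0],[-0.012,-0.0015,0],[-0.0145,-0.0015,0],[-0.0175,-0.0015,0],[-0.0205,-0.0015,0],[-0.0235,-0.001,0],[-0.0265,-0.0005,0],[-0.0295,0,0]],"spin":[0,0,0,0,0,0,0,0,0,0]}'
```

```text
t: 12.7
ee_pos: [534.9, -128.8, 22.8]
ee_rot: [3.141, -0.004, -3.141]
ft_force: [-4.5, -0.7, 7.8]
finger_gap: -0.2
grasp_force: 3.3
```

```bash
python3 -m crank '{"claw":[1,1,1,1,1,1,1,1,1,1],"travel":[[-0.003,0.0005,0],[-0.0055,0.0015,0],[-0.0085,0.0025,0],[-0.0115,0.0035,0],[-0.014,0.0045,0],[-0.0165,0.0055,0],[-0.0195,0.007,0],[-0.022,0.0085,0],[-0.0245,0.0105,0],[-0.027,0.012,0]],"spin":[0,0,0,0,0,0,0,0,0,0]}'
```

```text
t: 13.7
ee_pos: [562.5, -117.4, 23.0]
ee_rot: [-3.141, -0.002, -3.14]
ft_force: [-3.1, -3.1, 5.9]
finger_gap: 0.1
grasp_force: 3.1
```

```bash
python3 -m crank '{"claw":[1,1,1,1,1,1,1,1,1,1],"travel":[[-0.002,0.002,0],[-0.0045,0.0035,0],[-0.0065,0.006,0],[-0.0085,0.008,0],[-0.0105,0.01,0],[-0.0125,0.0125,0],[-0.0145,0.015,0],[-0.016,0.017,0],[-0.0175,0.0195,0],[-0.019,0.0225,0]],"spin":[0,0,0,0,0,0,0,0,0,0]}'
```

```text
t: 14.7
ee_pos: [582.7, -95.5, 23.2]
ee_rot: [-3.14, -0.0, -3.141]
ft_force: [-2.1, -3.5, 5.1]
finger_gap: 0.2
grasp_force: 2.7
```

```bash
python3 -m crank '{"claw":[1,1,1,1,1,1,1,1,1,1],"travel":[[-0.0015,0.0025,0],[-0.0025,0.005,0],[-0.0035,0.008,0],[-0.0045,0.0105,0],[-0.0055,0.0135,0],[-0.0065,0.0165,0],[-0.007,0.0195,0],[-0.0075,0.022,0],[-0.0075,0.025,0],[-0.008,0.028,0]],"spin":[0,0,0,0,0,0,0,0,0,0]}'
```

```text
t: 15.7
ee_pos: [591.4, -67.0, 23.3]
ee_rot: [-3.14, 0.001, -3.141]
ft_force: [-1.3, -3.2, 4.5]
finger_gap: 0.2
grasp_force: 2.6
```

```bash
python3 -m crank '{"claw":[1,1,1,1,1,1,1,1,1,1],"travel":[[0,0.003,0.0005],[0,0.006,0.0005],[0,0.009,0.0005],[0.0005,0.012,0.0005],[0.001,0.015,0.0005],[0.0015,0.018,0.0005],[0.002,0.0205,0.0005],[0.003,0.0235,0.0005],[0.004,0.0265,0.0005],[0.005,0.029,0.0005]],"spin":[0,0,0,0,0,0,0,0,0,0]}'
```

```text
t: 16.7
ee_pos: [587.6, -38.0, 23.2]
ee_rot: [-3.14, 0.004, -3.141]
ft_force: [0.8, -3.9, 5.5]
finger_gap: 0.0
grasp_force: 2.8
```

```bash
python3 -m crank '{"claw":[1,1,1,1,1,1,1,1,1,1],"travel":[[0.001,0.003,0],[0.0025,0.0055,0],[0.0035,0.008,0],[0.005,0.011,0],[0.007,0.0135,0],[0.0085,0.0155,0],[0.0105,0.018,0],[0.0125,0.0205,0],[0.0145,0.0225,0],[0.0165,0.0245,0]],"spin":[0,0,0,0,0,0,0,0,0,0]}'
```

```text
t: 17.7
ee_pos: [571.9, -13.3, 23.3]
ee_rot: [-3.141, 0.005, -3.141]
ft_force: [2.3, -2.8, 5.0]
finger_gap: 0.2
grasp_force: 2.6
```

```bash
python3 -m crank '{"claw":[1,1,1,1,1,1,1,1,1,1],"travel":[[0.002,0.002,0],[0.0045,0.004,0],[0.007,0.0055,0],[0.009,0.0075,0],[0.0115,0.009,0],[0.0145,0.0105,0],[0.017,0.0115,0],[0.0195,0.013,0],[0.0225,0.014,0],[0.025,0.015,0]],"spin":[0,0,0,0,0,0,0,0,0,0]}'
```

```text
t: 18.7
ee_pos: [547.3, 2.1, 23.3]
ee_rot: [-3.141, 0.006, -3.141]
ft_force: [3.5, -1.3, 4.6]
finger_gap: 0.3
grasp_force: 2.5
```

```bash
python3 -m crank '{"claw":[1,1,1,1,1,1,1,1,1,1],"travel":[[0.003,0.001,0],[0.006,0.0015,0],[0.009,0.0025,0],[0.0115,0.0025,0],[0.0145,0.003,0],[0.0175,0.0035,0],[0.0205,0.0035,0],[0.0235,0.0035,0],[0.0265,0.003,0],[0.0295,0.003,0]],"spin":[0,0,0,0,0,0,0,0,0,0]}'
```

```text
t: 19.7
ee_pos: [517.8, 5.4, 23.3]
ee_rot: [3.141, 0.006, -3.141]
ft_force: [3.6, 0.3, 4.7]
finger_gap: -0.3
grasp_force: 2.6
```

```bash
python3 -m crank '{"claw":[1,1,1,1,1,1,1,1,1,1],"travel":[[0.003,-0.0005,0],[0.006,-0.001,0],[0.0085,-0.0015,0],[0.0115,-0.0025,0],[0.0145,-0.0035,0],[0.017,-0.0045,0],[0.02,-0.0055,0],[0.0225,-0.007,0],[0.025,-0.0085,0],[0.028,-0.01,0]],"spin":[0,0,0,0,0,0,0,0,0,0]}'
```

```text
t: 20.7
ee_pos: [489.6, -4.2, 23.2]
ee_rot: [3.141, 0.006, 3.141]
ft_force: [2.9, 1.8, 6.1]
finger_gap: 0.0
grasp_force: 2.7
```

```bash
python3 -m crank '{"claw":[1,1,1,1,1,1,1,1,1,1],"travel":[[0.0025,-0.0015,0],[0.0045,-0.003,0],[0.007,-0.005,0],[0.0095,-0.007,0],[0.0115,-0.009,0],[0.0135,-0.011,0],[0.0155,-0.013,0],[0.0175,-0.0155,0],[0.019,-0.018,0],[0.021,-0.0205,0]],"spin":[0,0,0,0,0,0,0,0,0,0]}'
```

```text
t: 21.7
ee_pos: [467.8, -24.5, 23.0]
ee_rot: [3.14, 0.004, 3.141]
ft_force: [2.4, 3.9, 5.9]
finger_gap: -0.2
grasp_force: 3.0
```

```bash
python3 -m crank '{"claw":[1,1,1,1,1,1,1,1,1,1],"travel":[[0.0015,-0.0025,0],[0.003,-0.005,0],[0.004,-0.0075,0],[0.0055,-0.0105,0],[0.0065,-0.013,0],[0.0075,-0.016,0],[0.008,-0.017,0],[0.008,-0.017,0],[0.008,-0.017,0],[0.008,-0.017,0]],"spin":[0,0,0,0,0,0,0,0,0,0]}'
```

```text
t: 22.7
ee_pos: [458.9, -41.5, 22.8]
ee_rot: [3.14, 0.002, 3.141]
ft_force: [1.2, 2.7, 6.5]
finger_gap: 0.4
grasp_force: 3.2
```

```bash
python3 -m crank '{"claw":[1,1,1,1,1,1,1,1,1,1,1],"travel":[[0,0,-0.002],[0,0,-0.005],[0,0,-0.01],[0,0,-0.02],[0,0,-0.035],[0,0,-0.055],[0,0,-0.08],[0,0,-0.105],[0,0,-0.13],[0,0,-0.13],[0,0,-0.13]],"spin":[0,0,0,0,0,0,0,0,0,0,0]}'
python3 m.py
```

```text
t: 23.8
ee_pos: [457.8, -42.5, 153.1]
ee_rot: [-3.141, 0.002, -3.141]
ft_force: [0.2, 0.6, -1.0]
finger_gap: -0.4
grasp_force: 0.0
top ring [524.2 -63.4  67.4] [21 16 19 21 22 18 16 18 23 21 23 25 28 30 27  7  0  0  0  0  0  0  0  0
  0  0  0  7 20 22 23 19 23 20 21 17]
top block [531.7 -59.1  70.9]
scene ring [524.8 -62.4  67.9] [12 10 11  9 14 21 25 24 25 23 23 19 17 22 18 14 13  0  0 27 33 18 18 20
 21 23 21 23 26 25 30 23 24 19 14 16]
scene block [531.  -68.1 102. ]
```

View pics/crop1.png

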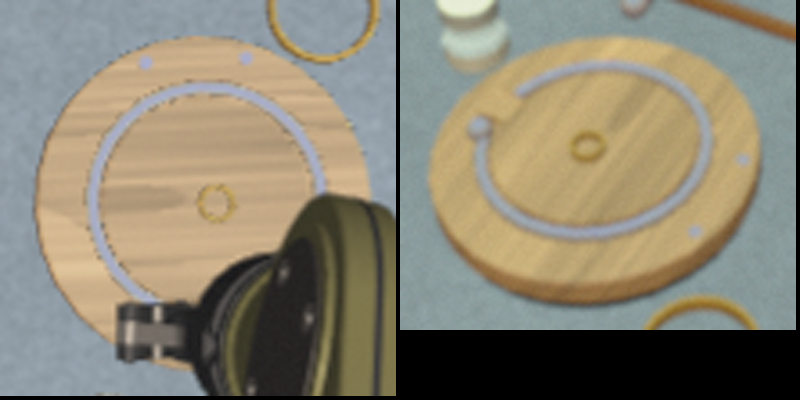

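The ring lies flat and undisturbed (ball at crop 480,127, plain end at 520,93). It has moved about 1 mm, and the band and bystanders are in place. Handing in.

```bash
python3 -c "
from workcell import env
print(env.hand_in())"
```

```text
the job is handed in; nothing more can be done
None
```

I stroked the ring once round from just past the ball end to the plain end without lifting off; readings every second were about 4.5 to 8 N of downward force. I then came away and handed the job in: the ring had shifted only about 1 mm, the band and the other things in view were still in place, and no verdict came back.

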